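# Stand the travel mirror on its fold-out leg

### The arm

A 7-joint arm with a two-finger parallel gripper is mounted at the origin on the work surface. World frame = base frame: x ahead of the robot, y to its left, z up, the work surface at z = 0. Lengths are in mm, angles in rad, forces in N, time in s.
With the tool pointing down it reaches from about 425 to 925 mm from the base axis. Payload 6.8 kg.
Tool frame: the origin (TCP) lies at the very end of the fingers, on their centre line; the grasp point (between the pads) lies 19 mm behind it; z points along the fingers, y is the line along which they close (so a half turn about z gives the same grasp; the last joint's range is limited). The gripper opens to 88 mm and grips with 3 to 60 N. Pads are 20 mm wide; open, the fingers measure 115 mm over their backs; the gripper's body (75 mm by 178 mm) begins 61 mm behind the grasp point.
Start: joints at [1.021, 0.477, 0.022, 1.555, -0.011, 1.109, -0.083], TCP at [288.619, -610.202, 222.664] pointing down, gripper open.
Joint ranges: [-2.96, 2.96], [-0.34, 2.1], [-1.41, 1.46], [0.24, 2.44], [-1.37, 4.51], [0.17, 1.92], [-2.96, 2.96]. Speed limits (rad/s): [2.39, 2.39, 3.14, 3.14, 3.14, 3.14, 3.14].

### API

Orientations are given as a unit quaternion [x, y, z, w].
In Python, from rig import bot gives the robot as it stands. The module is installed in compiled form; this text tells all that it offers.
- The arm moves only by the tool play_rows, never from a script. Its argument "moves" is a list that holds one entry, the list of rows, each a list of 5 numbers: the shift along the tool's x, y, z in mm, then the turn about the tool's z in degrees, then the closure, from -1 (fully open) to 1 (shut). A call has 1 to 20 rows; each row shifts and turns the commanded pose from where the row before left it, along the tool's axes as they then stand; what a row does not reach is not made up. A row lasts 1/8 s, in which the tool goes at most 62.5 mm and 10.7 degrees, less where a joint would pass 70% of its speed; a pose out of reach is approached as far as the arm can. A call is refused whole if a number of a shift passes 62.5 or a number of a turn 10.7, either way. A call with a gripper value outside its range is refused whole. The fingers move at their own pace and stop on an object; "force" is the grip in N (left out, the last holds). Time passes only in rows, so rows that do not move let the fingers close. It gives the time, the measured TCP pose, the force, the opening and the grip force at its end, in the units of the state.
- bot.get_obs(): the state, without advancing time (a new reading comes with each control period).
- bot.capture(name): name is "side" or "top"; returns a dict with "img" (400x640x3 uint8, red, green, blue), "mtx" (3x3 intrinsics, pixels), "distortion" ([k1, k2, p1, p2, k3] as OpenCV has them; the pictures are not rectified), "T" (4x4, takes a point from camera to world coordinates). Camera axes: x right, y down, z forward; pixel columns grow to the right and rows downward; lengths in mm; the calibration is good to about 2 mm. A picture is of the moment at which its call begins. There is no depth.
- bot.finish_job(): hands the job in; it is judged then, once.
Trained networks look in the newest picture that a camera, given by its name, has taken for a name from the list of things; names that differ only in an ending like _2 or _b are one class to them, and where a whole thing is asked for, a point or a joint stands for the part that bears it (a point fixed in the world has none). Each returns a list of dicts, best first, with "p" (0 to 1); they miss things now and then, are a little off and sometimes report something else, mostly with a low value. They report only what shows in the picture. A call takes as long as a camera call.
- bot.spot_in(camera, thing): "position" ([x, y, z] in mm, in the coordinates of the camera as it stood for that picture, good to about 4 mm: the middle of the surface that is visible of it).
- bot.silhouettes(camera, thing): "pixels" (400x640 bool, what is visible of it).
The state is a dict: "time_s": time; "joint_positions": joint angles; "joint_vel": joint speeds; "joint_efforts": joint torques, N m; "tool_pos": TCP position; "ee_rot": TCP orientation; "ft_force": force on the tool from outside, world axes, zero at the start; "ft_torque": the same for the moment, N m; "width": finger opening in mm; "finger_force": force on a finger pad.
Only numpy, scipy, OpenCV 4.12 (cv2) and the standard library are available. Lean on these libraries where they do the work, as an engineer would, in place of code of your own. Each camera call takes 0.05 s, during which the arm holds its last target. There are 200 camera calls.

### The job

Take the small travel mirror out of the brush rack and lay it glass-down, flat on the cork mat. Swing the leg on its back fully open to its stop, then take the mirror again and stand it in the middle of the mat, resting on its lower edge and the opened leg, with the glass facing the room (away from the robot and the window behind it). Set it down gently, never letting it drop or fall over, and leave the other things on the shelf where they are.

Things in the scene. Friction and masses are not known exactly. Their poses are not given: they have to be found in the camera images.
- mirror_center (a point): Centre of the mirror casing: black slab, rounded edges, 66 mm wide, 140 high, 22 thick, 0.2 to 0.3 kg. Axes: x out of the glass, y along the width, z from lower to top edge. At the start it stands upright in one of the rack's slots (which varies), lower edge 5 mm above the shelf, glass along the rack's x, back and folded leg to the robot's side; its upper 85 mm stand clear of the rack's walls.
- mirror_edge (a point): Middle of the lower back edge of the casing (70 mm below the centre, 11 mm behind it): the edge on which the mirror rests when it stands leaning back on its leg. Axes as mirror_center.
- leg (a joint): Angle of the metal leg on the mirror's back: 0 folded flat, 0.70 rad fully open at its stop. A friction hinge (0.03 N m): it stays where it is left. It turns about the mirror's y through leg_hinge; opening swings the foot away from the back. Standing on the open leg the mirror leans back 0.39 rad; let go at less than 0.15 rad it rocks upright on its flat lower edge, the foot in the air.
- leg_hinge (a point): Middle of the leg's hinge line, 35 mm above the mirror's centre and 4 mm outside the back face. The leg is a flat plate 24 mm wide, 6 mm thick, centred on the mirror's width; folded, it runs from here towards the lower edge, parallel to the back, standing 7 mm proud with a 1 mm gap under it. Leg axes: z from foot to hinge, y along the hinge.
- leg_foot (a point): Centre of the leg's rubber foot, a round bar of 4 mm radius and 24 mm length across the end of the leg, 96 mm from the hinge line. Axes of the leg.
- mat_top (a point): Centre of the top face of the cork mat, 180 mm (x) by 200 mm (y), 4 mm thick, fixed to the shelf. Its x axis points to the room, z up.
- rack: Clear acrylic rack, fixed, set askew on the left of the shelf: 46 mm (x) by 332 mm (y), walls 60 mm high, floor 5 mm thick. Four slots in a row along its y at -123, -41, +41 and +123 mm, each 38 mm (x) by 78 mm (y). Origin at the centre of its underside, x away from the robot, towards the far left, z up.
- shoe_brush: Wooden shoe brush standing in a rack slot, 44 mm wide, 105 mm high; origin under its centre.
- nail_brush: Small wooden brush standing in a rack slot, 34 mm wide, 100 mm high; origin under its centre.
- dauber: Round wooden dauber brush standing in a rack slot, 32 mm across at its foot, 106 mm high; origin under its centre.
- dish: Blue ceramic dish, 104 mm across, 30 mm high; origin under its centre.
- shoehorn: Chrome shoehorn lying flat, about 180 mm long, up to 35 mm wide and 5 mm high, along its x; origin near its middle.
- black_box: Black plastic box with a twist cap on its spout, 50 mm (x) by 85 mm (y), 98 mm high with the cap; origin under its centre.
- polish_tin: Round flat metal polish tin, 75 mm across, 22 mm high; origin under its centre.

How it is judged (in metres and radians):
On the way, in this order (a step that is already met when the one before it is completed fails the run):
1. the mirror lies flat, glass down, on the cork mat (angle between mirror_center's own x axis and vertical above 3.02 rad and z of mirror_center in the frame of mat_top below 0.016 m and x of mirror_center in the frame of mat_top between -0.09 and 0.09 m and y of mirror_center in the frame of mat_top between -0.1 and 0.1 m), for 0.2 s.
2. the leg is swung fully open while the mirror lies glass down (value of joint leg above 0.62 rad and angle between mirror_center's own x axis and vertical above 2.8 rad), for 0.2 s.
At the end, for the whole second after the job is handed in: The mirror stands by itself in the middle of the mat, lower edge and leg foot on the cork (within 4 mm), leaning back 0.28 to 0.50 rad, leg open beyond 0.62 rad, glass to the room within about 45 degrees; lower edge no more than 20 mm behind, leg foot no more than 20 mm before the mat's middle (value of joint leg above 0.62 rad and angle between mirror_center's own z axis and vertical between 0.28 and 0.5 rad and z of mirror_edge in the frame of mat_top between -0.003 and 0.004 m and z of leg_foot in the frame of mat_top between 0.001 and 0.008 m and x of mirror_edge in the frame of mat_top between -0.02 and 0.09 m and y of mirror_edge in the frame of mat_top between -0.1 and 0.1 m and x of leg_foot in the frame of mat_top between -0.09 and 0.02 m and y of leg_foot in the frame of mat_top between -0.1 and 0.1 m and angle between the x axis of mirror_center and the x axis of mat_top, either way round below 0.87 rad); the robot touches nothing.
It fails at once if the mirror is dropped or left to fall over (it moves faster than 0.5 m/s or turns faster than 6 rad/s with no finger on it) ((linear speed of mirror above 0.5 m/s or angular speed of mirror above 6 rad/s) and contact force between the fingers and mirror below 0.05 N).
It fails at once if a brush in the rack is pulled out or pushed more than 30 mm (distance of any of shoe_brush, nail_brush, dauber from where it was at the start of the episode above 0.03 m).
It fails at once if the dish, shoehorn, black box or polish tin is moved more than 20 mm (distance of any of dish, shoehorn, black_box, polish_tin from where it was at the start of the episode above 0.02 m).
It also fails if it takes over 61 s, if anything falls off the work surface, if the arm or the gripper's body presses on something with over 40 N, if the wrist force passes 120 N, or if a joint passes its speed limit or range.

## Working session

There is one attempt and no reset: what is moved stays moved. The work goes in short steps, Python scripts to look and compute and a tool call to move; the robot and the scene stay as the last step left them, time stands still between calls to the robot, and variables do not carry over. Pictures are saved under pics/ and viewed, at most 10 in all, crops included, and the job is handed in when it is done.

Besides the shell and the picture viewer there is one more tool, called after "Call:" in YAML: its name, and indented under it one key for each argument. play_rows: Moves the arm, as the interface text tells. Its arguments: {"type":"object","properties":{"moves":{"type":"array"},"force":{"type":"number"}},"required":["moves"]}

```bash
mkdir -p pics; ls
cat > h.py <<'E'
import numpy as np, cv2
from rig import bot
from scipy.spatial.transform import Rotation as R
def w(c,p): return (c["T"]@np.r_[p,1])[:3]
def save(c,n): cv2.imwrite("pics/"+n,c["img"][:,:,::-1])
def proj(c,P):
    P=np.atleast_2d(P).astype(float); Ti=np.linalg.inv(c["T"])
    return cv2.projectPoints(P,cv2.Rodrigues(Ti[:3,:3])[0],Ti[:3,3],c["mtx"],np.array(c["distortion"],float))[0].reshape(-1,2)
def onplane(c,px,z):
    u=cv2.undistortPoints(np.array(px,float).reshape(-1,1,2),c["mtx"],np.array(c["distortion"],float)).reshape(-1,2)
    d=np.c_[u,np.ones(len(u))]@c["T"][:3,:3].T; o=c["T"][:3,3]
    return o+d*((z-o[2])/d[:,2:])
E
python3 - <<'E'
from h import *
np.set_printoptions(precision=1,suppress=True)
for n in("side","top"):
    c=bot.capture(n); save(c,n+"0.png"); print(n,c["T"],c["mtx"][0,0])
    for t in["mirror_center","mirror_edge","leg_hinge","leg_foot","mat_top","rack","shoe_brush","nail_brush","dauber","dish","shoehorn","black_box","polish_tin"]:
        try: print(t,[(w(c,d["position"]),round(d["p"],2)) for d in bot.spot_in(n,t)[:2]])
        except Exception as e: print(t,e)
print(bot.get_obs())
E
```

```text
pics
side [[ -1.   -0.1   0.2 309.8]
 [ -0.2   0.5  -0.8 987.2]
 [ -0.   -0.8  -0.5 758.1]
 [  0.    0.    0.    1. ]] 401.8526036952078
mirror_center [(array([501.2, 268.8, 109.8]), 0.74)]
mirror_edge [(array([497.3, 270.4, 109.9]), 0.69)]
leg_hinge []
leg_foot []
mat_top [(array([ 454.9, -201. ,    9.6]), 0.67), (array([531.9, 263.9,  36.1]), 0.6)]
rack [(array([531.8, 263.5,  35.5]), 0.84), (array([495.2, 268.4, 107.2]), 0.65)]
shoe_brush [(array([417.5, 292.2,  92.6]), 0.85), (array([497.7, 264.7, 109.4]), 0.21)]
nail_brush [(array([645. , 202.4,  81.4]), 0.67), (array([531.5, 265.1,  36.4]), 0.65)]
dauber [(array([572.8, 234.4,  82. ]), 0.67)]
dish []
shoehorn [(array([482.4, 427.7,   5.2]), 0.65)]
black_box [(array([ 703.3, -239.1,   56.6]), 0.77)]
polish_tin [(array([ 454.8, -201.2,    8.6]), 0.23)]
top [[  -0.    -1.     0.2  338.2]
 [  -1.     0.    -0.     2.9]
 [   0.    -0.2   -1.  1288.9]
 [   0.     0.     0.     1. ]] 486.73773260200176
mirror_center [(array([493.9, 249.6, 131.5]), 0.71)]
mirror_edge [(array([500.1, 250. , 128.2]), 0.63)]
leg_hinge [(array([495.2, 244.
[... 348 characters left out ...]
y([ 703.3, -267.4,   74.1]), 0.62)]
dish [(array([356.7,  42.6,  16.5]), 0.98)]
shoehorn [(array([488.5, 435.6,   4.2]), 0.66)]
black_box [(array([ 701.8, -267.3,   74.8]), 0.85), (array([357.3,  40.3,  21.1]), 0.7)]
polish_tin [(array([ 491.8, -445. ,   20.1]), 0.64)]
{'time_s': 1.4, 'joint_positions': array([ 1. ,  0.5,  0. ,  1.6, -0. ,  1.1, -0.1]), 'joint_vel': array([-0.,  0.,  0., -0., -0., -0.,  0.]), 'joint_efforts': array([ -0. , -58.3,   1.5, -27.3,  -0.1,   0. ,   0. ]), 'tool_pos': array([ 288.6, -610.2,  222.7]), 'ee_rot': array([ 1. ,  0.2, -0. ,  0. ]), 'ft_force': array([-0.4,  0.1,  0.4]), 'ft_torque': array([ 0., -0.,  0.]), 'finger_force': 0.0, 'width': 87.94878023942282}
```

View pics/top0.png

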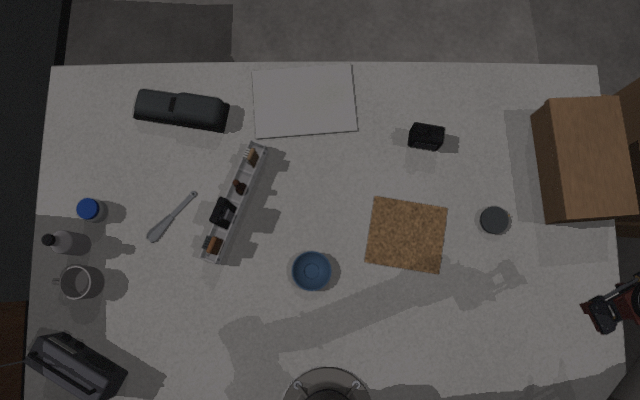

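View pics/side0.png

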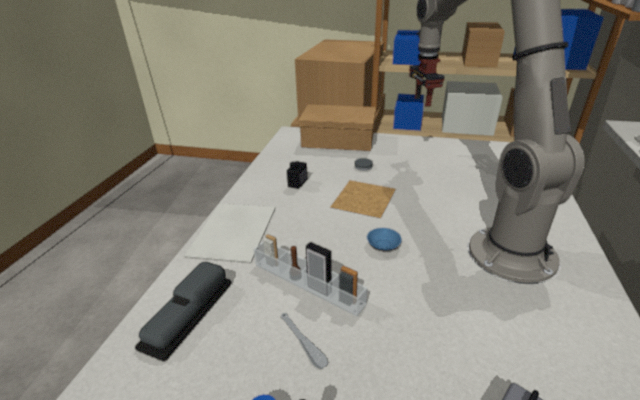

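The top view shows the mirror in the rack at about (222,211) and the mat at about (407,235). In the side view the glass, near (318,263), faces the far left. I'll fit both from the silhouettes.

```bash
cat >> h.py <<'E'
from scipy.optimize import minimize
def box(p,d):  # p: x,y,zcenter,yaw ; d half sizes
    s=np.array(np.meshgrid([-1,1],[-1,1],[-1,1])).reshape(3,-1).T*d
    return R.from_euler("z",p[3]).apply(s)+p[:3]
def mask(c,pts):
    m=np.zeros((400,640),np.uint8); h=cv2.convexHull(np.round(proj(c,pts)*16).astype(np.int32))
    cv2.fillConvexPoly(m,h,1,shift=4); return m>0
def fit(views,p0,d):
    # soft cost: blurred mask differences
    G=[(c,cv2.GaussianBlur(m.astype(np.float32),(0,0),1.2)) for c,m in views]
    f=lambda p:sum(((cv2.GaussianBlur(mask(c,box(p,d)).astype(np.float32),(0,0),1.2)-g)**2).sum() for c,g in G)
    best=None
    for s in(12,4,1.5):
        S=np.vstack([p0]+[p0+np.eye(4)[i]*(s if i<3 else s*.02) for i in range(4)])
        r=minimize(f,p0,method="Nelder-Mead",options=dict(initial_simplex=S,maxiter=150)); p0=r.x
    return p0,r.fun
def look(n,t):
    c=bot.capture(n); s=bot.silhouettes(n,t); return c,s
def tool():
    o=bot.get_obs(); a=R.from_quat(o["ee_rot"]).as_matrix(); return o,np.arctan2(a[1,0],a[0,0])
E
python3 - <<'E'
from h import *
np.set_printoptions(precision=2,suppress=True)
V=[];M=[]
for n in("side","top"):
    c=bot.capture(n)
    s=bot.silhouettes(n,"mirror_center"); print([(d["p"],d["pixels"].sum(),np.argwhere(d["pixels"]).mean(0)) for d in s[:2]]); V.append((c,s[0]["pixels"]))
    s=bot.silhouettes(n,"mat_top"); print([(d["p"],d["pixels"].sum(),np.argwhere(d["pixels"]).mean(0)) for d in s[:2]])
    m=bot.silhouettes(n,"rack"); print([(d["p"],d["pixels"].sum(),np.argwhere(d["pixels"]).mean(0)) for d in m[:2]])
    for d in s[:1]: M.append((c,d["pixels"]))
d=np.array([11,33,70.])
for v in (V,V[:1],V[1:]): print("mirror",fit(v,np.array([495,256,75,1.19]),d))
for v in (M,M[:1],M[1:]): print("mat",fit(v,np.array([455,-207,2,-.1]),np.array([90,100,2.])))
o,a=tool(); print(a, o["tool_pos"],o["time_s"])
E
```

```text
[(0.79, np.int64(838), array([262.31, 318.5 ]))]
[(0.71, np.int64(1576), array([197.94, 363.43]))]
[(0.88, np.int64(2471), array([280.28, 309.25]))]
[(0.69, np.int64(612), array([213.52, 223.06]))]
[(0.73, np.int64(5105), array([234.7 , 406.03])), (0.51, np.int64(565), array([213.18, 223.14]))]
[(0.97, np.int64(1843), array([200.28, 236.63]))]
mirror (array([501.03, 256.25,  79.13,   1.05]), np.float64(352.3757629394531))
mirror (array([504.5 , 254.51,  81.45,   0.93]), np.float64(299.7320556640625))
mirror (array([499.36, 256.46,  81.23,   1.13]), np.float64(9.098011016845703))
mat (array([ 453.75, -213.23,    2.98,   -0.17]), np.float64(42.41269302368164))
mat (array([ 455.03, -206.4 ,    8.62,   -0.17]), np.float64(23.838016510009766))
mat (array([ 455.04, -216.5 ,  -14.65,   -0.16]), np.float64(8.691336631774902))
0.44176533322893496 [ 288.61 -610.19  222.64] 1.8
```

Call:
play_rows:
  moves:
    - [[0,0,0,-10.3,-1],[0,0,0,-10.3,-1],[0,0,0,-10.3,-1],[0,0,0,-10.3,-1],[58,-4.4,0,0,-1],[58,-4.4,0,0,-1],[58,-4.4,0,0,-1],[58,-4.4,0,0,-1],[58,-4.4,0,0,-1],[58,-4.4,0,0,-1],[58,-4.4,0,0,-1],[58,-4.4,0,0,-1],[58,-4.4,0,0,-1],[58,-4.4,0,0,-1],[50,-18,0,0,-1],[50,-18,0,0,-1],[50,-18,0,0,-1],[50,-18,0,0,-1],[50,-18,0,0,-1],[48,-18,0,0,-1]]

```text
time_s: 4.3
tool_pos: [499.3, 257.3, 222.8]
ee_rot: [0.836, 0.548, 0.0, 0.0]
ft_force: [0.5, -0.2, -0.5]
width: 87.8
finger_force: 0.0
```

```bash
cat >> h.py <<'E'
def delta(P,yaw=None):  # tool-frame shift to world point P (at yaw, after turning)
    o,a=tool(); y=a if yaw is None else yaw; d=np.array(P,float)-o["tool_pos"]
    turn=-np.degrees((y-a+np.pi)%(2*np.pi)-np.pi)
    return np.round([np.cos(y)*d[0]+np.sin(y)*d[1],np.sin(y)*d[0]-np.cos(y)*d[1],-d[2],turn],1)
def st():
    o,a=tool(); print("t",round(o["time_s"],2),"pos",np.round(o["tool_pos"],1),"yaw",round(a,3),"F",np.round(o["ft_force"],1),"w",round(o["width"],1),"ff",round(float(o["finger_force"]),1),"q",np.round(o["joint_positions"],2))
E
python3 - <<'E'
from h import *
st(); print(delta([500,257,131],1.16))
c=bot.capture("side"); 
s=bot.silhouettes("side","mirror_center"); print([(d["p"],d["pixels"].sum()) for d in s])
im=c["img"].copy()
# visible = upper 85 mm : fit with that box
if s:
  p,f=fit([(c,s[0]["pixels"])],np.array([500,257,102.5,1.16]),np.array([11,33,42.5])); print(p,f)
for p in proj(c,box([500,257,75,1.16],[11,33,70])): cv2.circle(im,tuple(int(v) for v in p),1,(255,0,0))
cv2.imwrite("pics/s1.png",cv2.resize(im[190:340,200:420,::-1],None,fx=3.5,fy=3.5,interpolation=cv2.INTER_NEAREST))
E
```

```text
t 4.3 pos [499.3 257.3 222.8] yaw 1.16 F [ 0.5 -0.2 -0.5] w 87.8 ff 0.0 q [-0.09  0.36 -0.62  1.8   0.23  1.06 -1.21]
[ 0.   0.8 91.8  0. ]
[(0.73, np.int64(838))]
[501.61233224 264.0504739  102.15607103   1.03997466] 13.757689476013184
```

View pics/s1.png

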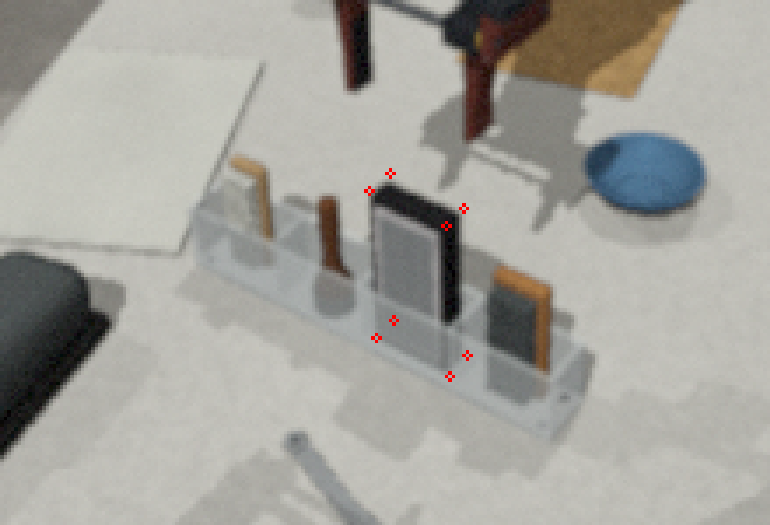

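The pictured casing sits about 3 px lower than my overlay (crop corners (390,180) to (460,210)), so I'm shifting the estimate about 3 mm away from the robot and grasping.

Call:
play_rows:
  moves:
    - [[3,0.5,40,0,-1],[0,0,34,0,-1],[0,0,20,0,-1],[0,0,0,0,-1],[0,0,0,0,1],[0,0,0,0,1],[0,0,0,0,1],[0,0,0,0,1],[0,0,0,0,1],[0,0,0,0,1],[0,0,-5,0,1],[0,0,-15,0,1]]
  force: 25

```text
time_s: 5.9
tool_pos: [499.6, 257.5, 148.1]
ee_rot: [0.836, 0.548, -0.002, -0.0]
ft_force: [-0.5, -0.3, -2.3]
width: 66.4
finger_force: 24.9
```

Run:
```python
from h import *
st()
c=bot.capture("side"); im=c["img"]
s=bot.silhouettes("side","mirror_center"); print([(d["p"],d["pixels"].sum()) for d in s])
cv2.imwrite("pics/s2.png",cv2.resize(im[170:320,200:420,::-1],None,fx=3.5,fy=3.5,interpolation=cv2.INTER_NEAREST))
```

```text
t 5.9 pos [499.6 257.5 148.1] yaw 1.161 F [-0.5 -0.3 -2.3] w 66.4 ff 24.9 q [-0.12  0.44 -0.59  1.87  0.3   0.93 -1.26]
[(0.78, np.int64(911))]
```

View pics/s2.png

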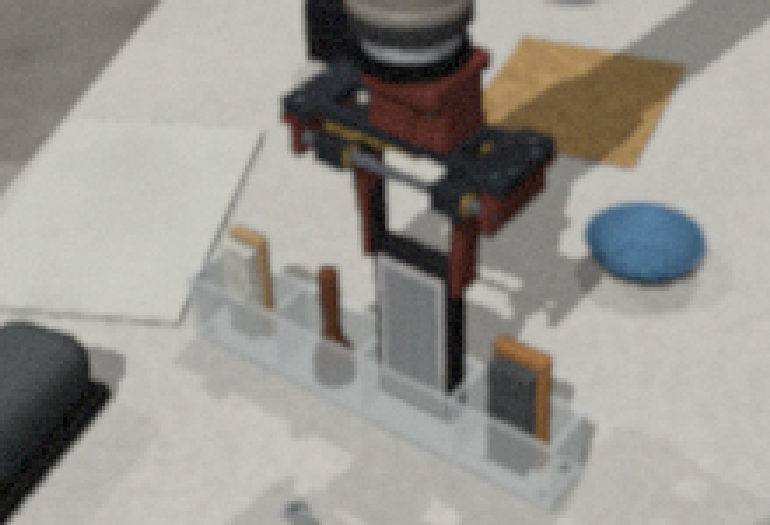

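Mirror is held upright between the fingers and has lifted clear of the slot. In the crop the pads are at (370,245) and (462,255), and the neighbouring brushes haven't moved. Next: lift, turn and carry it over to the mat.

Call:
play_rows:
  moves:
    - [[0,0,-20,0,1],[0,0,-40,0,1],[0,0,-40,0,1],[0,0,-10,9.5,1],[0,0,0,9.5,1],[0,0,0,9.5,1],[0,0,0,9.5,1],[0,0,0,9.5,1],[0,0,0,9.5,1],[0,0,0,9.5,1],[0,0,0,9.5,1],[0,20,0,0,1],[0,40,0,0,1],[0,50,0,0,1],[0,50,0,0,1],[-2,50,0,0,1],[-2,50,0,0,1],[-2,50,0,0,1],[-2,50,0,0,1]]
  force: 25

```text
time_s: 8.38
tool_pos: [432.0, -98.0, 259.3]
ee_rot: [0.997, -0.081, 0.0, 0.0]
ft_force: [-0.2, -0.2, -2.1]
width: 65.9
finger_force: 24.9
```

Call:
play_rows:
  moves:
    - [[0,50,0,0,1],[0,40,0,0,1],[0,20,0,0,1],[0,0,0,0,1],[0,0,0,0,1]]

```text
time_s: 9.0
tool_pos: [415.1, -203.3, 258.9]
ee_rot: [0.997, -0.082, 0.0, -0.0]
ft_force: [0.6, -0.5, -2.4]
width: 65.8
finger_force: 24.9
```

Run:
```python
from h import *
st()
V=[]
for n in("side","top"):
    c=bot.capture(n); s=bot.silhouettes(n,"mirror_center"); print([(d["p"],d["pixels"].sum(),np.argwhere(d["pixels"]).mean(0).round()) for d in s])
    o,a=tool(); print(n,proj(c,o["tool_pos"]),[ (w(c,d["position"]).round(),d["p"]) for d in bot.spot_in(n,"mirror_center")])
    if n=="side":
        u,v=proj(c,o["tool_pos"])[0].astype(int); u=np.clip(u,80,560);v=np.clip(v,70,330)
        im=c["img"][v-70:v+70,u-80:u+80,::-1]; cv2.imwrite("pics/s3.png",cv2.resize(im,None,fx=4,fy=4))
```

```text
t 9.0 pos [ 415.1 -203.3  258.9] yaw -0.163 F [ 0.6 -0.5 -2.4] w 65.8 ff 24.9 q [ 0.37  0.09 -0.05  2.    0.    1.06 -1.42]
[(0.81, np.int64(431), array([149., 378.]))]
side [[378.36151041 130.84590228]] [(array([ 410., -170.,  206.]), 0.78), (array([ 704., -237.,   56.]), 0.33)]
[(0.58, np.int64(144), array([187., 240.]))]
top [[421.74253504 241.31855   ]] []
```

View pics/s3.png

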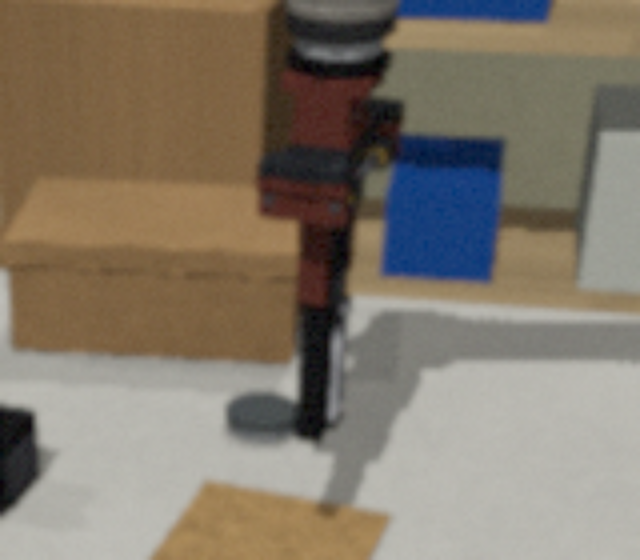

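Mirror hangs vertical at crop (318,370), leg on the robot side and glass towards the room (left in the image). I'll lower it onto the mat edge.

Call:
play_rows:
  moves:
    - [[0,2,30,0,1],[0,2,50,0,1],[0,0,30,0,1],[0,0,12,0,1],[0,0,4,0,1],[0,0,0,0,1]]

```text
time_s: 10.05
tool_pos: [415.5, -208.2, 133.5]
ee_rot: [0.997, -0.083, 0.001, 0.0]
ft_force: [0.4, -0.2, -3.3]
width: 66.2
finger_force: 24.9
```

Run:
```python
from h import *
st()
t=np.radians(np.arange(0,91,6)); x=-15*np.cos(t)+131.5*np.sin(t); z=131.5*np.cos(t)+15*np.sin(t)
print(np.c_[np.diff(x),-np.diff(z)].round(1).tolist())
```

```text
t 10.05 pos [ 415.5 -208.2  133.5] yaw -0.165 F [ 0.4 -0.2 -3.3] w 66.2 ff 24.9 q [ 0.37  0.25 -0.05  2.13  0.02  0.76 -1.42]
[[13.8, -0.8], [13.8, 0.6], [13.7, 2.0], [13.4, 3.5], [13.0, 4.8], [12.4, 6.2], [11.7, 7.4], [10.8, 8.6], [9.9, 9.7], [8.8, 10.7], [7.6, 11.6], [6.4, 12.3], [5.1, 12.9], [3.7, 13.3], [2.3, 13.7]]
```

Call:
play_rows:
  moves:
    - [[0,0,2,0,1],[0,0,2,0,1],[0,0,1,0,1],[0,0,0,0,1]]

```text
time_s: 10.55
tool_pos: [415.8, -208.4, 128.7]
ee_rot: [0.997, -0.083, 0.001, 0.0]
ft_force: [-1.3, -0.9, 5.4]
width: 66.0
finger_force: 24.9
```

Call:
play_rows:
  moves:
    - [[0,0,1,0,1],[0,0,1,0,1],[0,0,0,0,1]]

```text
time_s: 10.92
tool_pos: [417.1, -209.6, 128.2]
ee_rot: [0.997, -0.083, 0.003, 0.001]
ft_force: [-1.8, -2.0, 16.6]
width: 65.6
finger_force: 25.0
```

Call:
play_rows:
  moves:
    - [[0,0,-1,0,1],[14,0,-1,0,1],[14,0,0.5,0,1],[13.5,0,2,0,1],[13.5,0,3.5,0,1],[13,0,5,0,1],[0,0,0,0,1]]
  force: 8

```text
time_s: 11.8
tool_pos: [483.1, -219.2, 116.1]
ee_rot: [0.997, -0.082, 0.0, -0.0]
ft_force: [1.1, -0.9, -0.2]
width: 66.0
finger_force: 8.0
```

Run:
```python
from h import *
st()
c=bot.capture("side"); o,a=tool()
u,v=proj(c,o["tool_pos"])[0].astype(int)
cv2.imwrite("pics/s4.png",cv2.resize(c["img"][v-70:v+70,u-80:u+80,::-1],None,fx=4,fy=4))
s=bot.silhouettes("side","mirror_center")
if s: print(s[0]["p"],cv2.minAreaRect(np.argwhere(s[0]["pixels"])[:,::-1].astype(np.float32)))
```

```text
t 11.8 pos [ 483.1 -219.2  116.1] yaw -0.165 F [ 1.1 -0.9 -0.2] w 66.0 ff 8.0 q [ 0.35  0.38 -0.05  2.    0.02  0.77 -1.45]
0.95 ((365.0341796875, 179.98214721679688), (42.864444732666016, 14.10826301574707), 62.44719314575195)
```

View pics/s4.png

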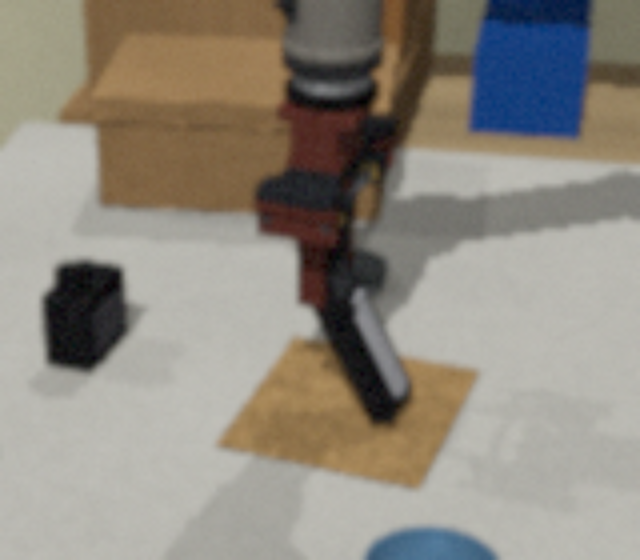

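Mirror has pivoted about 30° towards the room, with its lower edge resting on the mat at crop (385,410). Continuing the arc.

Call:
play_rows:
  moves:
    - [[12.5,0,6,0,1],[11.5,0,7.5,0,1],[11,0,8.5,0,1],[10,0,9.5,0,1],[9,0,10.5,0,1],[7.5,0,11.5,0,1],[6.5,0,12,0,1],[5,0,12.5,0,1],[0,0,0,0,1]]

```text
time_s: 13.02
tool_pos: [553.5, -230.9, 37.4]
ee_rot: [0.997, -0.083, -0.001, -0.0]
ft_force: [-0.0, 0.5, -1.5]
width: 66.2
finger_force: 8.0
```

Run:
```python
from h import *
st()
c=bot.capture("side"); o,a=tool()
u,v=proj(c,o["tool_pos"])[0].astype(int)
cv2.imwrite("pics/s5.png",cv2.resize(c["img"][v-70:v+70,u-80:u+80,::-1],None,fx=4,fy=4))
```

```text
t 13.03 pos [ 553.5 -230.9   37.4] yaw -0.165 F [-0.   0.5 -1.5] w 66.2 ff 8.0 q [ 0.32  0.58 -0.04  1.87  0.04  0.69 -1.48]
```

View pics/s5.png

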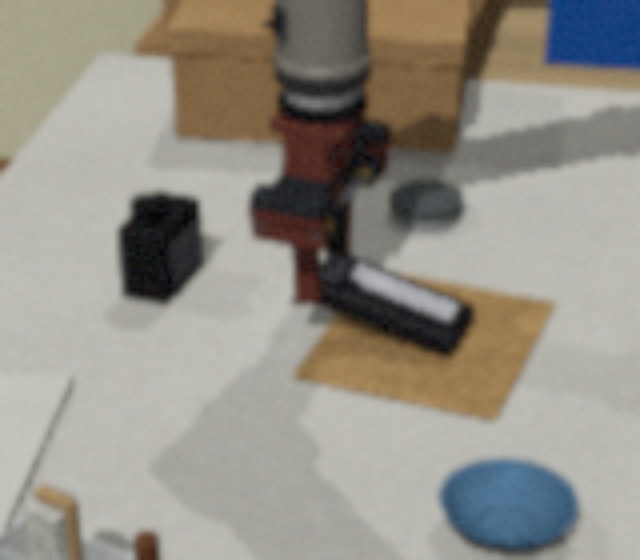

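The mirror is nearly down, glass below, with the leg strip visible on top at crop (405,290). I'll lower the last part slowly.

Call:
play_rows:
  moves:
    - [[3,0,9,0,1],[2,0,7,0,1],[1,0,5,0,1],[0,0,3,0,1],[0,0,2,0,1],[0,0,0,0,1]]
  force: 5

```text
time_s: 13.82
tool_pos: [560.0, -232.3, 12.7]
ee_rot: [0.997, -0.083, 0.0, 0.0]
ft_force: [0.8, 0.7, -1.6]
width: 66.0
finger_force: 5.0
```

Call:
play_rows:
  moves:
    - [[0,0,2,0,1],[0,0,2,0,1],[0,0,0,0,1]]

```text
time_s: 14.2
tool_pos: [559.7, -232.2, 8.5]
ee_rot: [0.997, -0.083, -0.0, -0.0]
ft_force: [0.9, 0.3, -1.5]
width: 65.7
finger_force: 5.0
```

Call:
play_rows:
  moves:
    - [[0,0,2,0,1],[0,0,1,0,1],[0,0,0,0,1]]

```text
time_s: 14.58
tool_pos: [560.0, -232.3, 6.2]
ee_rot: [0.997, -0.083, 0.0, 0.0]
ft_force: [-1.4, 0.9, 4.2]
width: 65.6
finger_force: 5.0
```

Call:
play_rows:
  moves:
    - [[0,0,0,0,-1],[0,0,0,0,-1],[0,0,0,0,-1],[0,0,-40,0,-1],[0,0,-60,0,-1],[0,0,-20,0,-1],[0,0,0,0,-1]]

```text
time_s: 15.45
tool_pos: [560.8, -232.7, 127.3]
ee_rot: [0.997, -0.083, 0.002, 0.0]
ft_force: [0.7, -0.1, -0.1]
width: 87.9
finger_force: 0.0
```

Run:
```python
from h import *
np.set_printoptions(precision=1,suppress=True)
st(); V=[]
m=(454,-213,-.165)
def tomat(P): 
    d=np.array(P[:2])-m[:2]; return np.array([np.cos(m[2])*d[0]+np.sin(m[2])*d[1],-np.sin(m[2])*d[0]+np.cos(m[2])*d[1],P[2]-4])
for n in("side","top"):
    c=bot.capture(n); s=bot.silhouettes(n,"mirror_center"); print(n,[(d["p"],d["pixels"].sum(),np.argwhere(d["pixels"]).mean(0)) for d in s])
    if s: V.append((c,s[0]["pixels"]))
    for t in("leg_foot","leg_hinge","mirror_center"): print(t,[(w(c,d["position"]),d["p"]) for d in bot.spot_in(n,t)[:2]])
    if n=="side": cv2.imwrite("pics/s6.png",cv2.resize(c["img"][120:260,270:430,::-1],None,fx=4,fy=4))
d=np.array([70,33,12.]);
for v in (V,V[:1],V[1:]):
  if v: p,f=fit(v,np.array([515,-224,16,-.165]),d); print(p,f,tomat(p))
```

```text
t 15.45 pos [ 560.8 -232.7  127.3] yaw -0.166 F [ 0.7 -0.1 -0.1] w 87.9 ff 0.0 q [ 0.3  0.5 -0.   1.8  0.   0.9 -1.5]
side [(0.61, np.int64(510), array([191.4, 352.9]))]
leg_foot [(array([ 478. , -215.7,   35.5]), 0.48)]
leg_hinge [(array([ 483. , -213.6,   29.4]), 0.54)]
mirror_center [(array([ 493.5, -199.8,   24.5]), 0.67)]
top [(0.77, np.int64(1299), array([219.2, 409.2]))]
leg_foot [(array([ 479.3, -213.6,   35.1]), 0.55)]
leg_hinge [(array([ 480.6, -216.7,   34.1]), 0.79)]
mirror_center [(array([ 490.3, -218.6,   25.4]), 0.57), (array([529.7, 242.3,  27.8]), 0.46)]
[ 492.5 -220.5   17.1   -0.2] 122.59280395507812 [39.2 -1.1 13.1]
[ 493.8 -221.1   17.1   -0. ] 63.187477111816406 [40.6 -1.5 13.1]
[ 491.8 -219.2   23.7   -0.2] 63.79100036621094 [38.3  0.1 19.7]
```

View pics/s6.png

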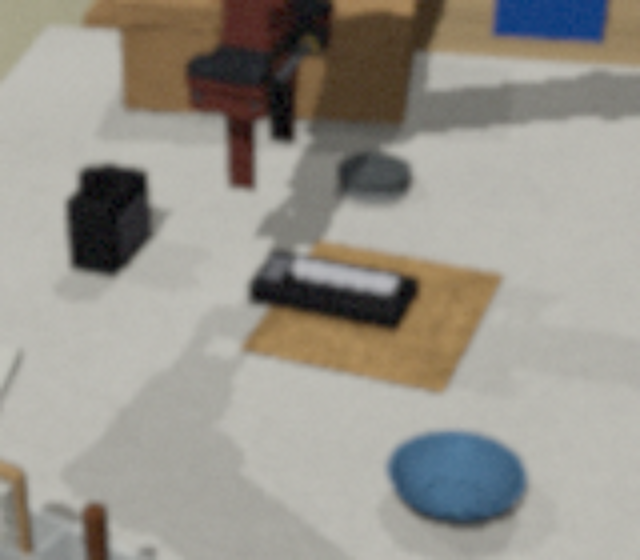

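The mirror lies flat with its back up. In the crop the leg runs from (300,268) at the hinge to (395,285) at the foot. Next I'll straddle the foot.

Call:
play_rows:
  moves:
    - [[-20,0,0,0,0],[-45,-1,0,0,0],[-40,-1,10,0,0],[-22,-1,20,0,0],[0,0,30,0,0],[0,0,20,0,0],[0,0,8,0,0],[0,0,4,0,0],[0,0,0,0,0]]
  force: 5

```text
time_s: 17.08
tool_pos: [435.3, -208.5, 33.9]
ee_rot: [0.997, -0.083, 0.0, 0.0]
ft_force: [0.3, -0.3, -0.6]
width: 43.6
finger_force: 0.0
```

Run:
```python
from h import *
st()
c=bot.capture("side"); cv2.imwrite("pics/s7.png",cv2.resize(c["img"][120:260,290:450,::-1],None,fx=4,fy=4))
print(delta([435.8,-209,27.5],-.165))
```

```text
t 17.07 pos [ 435.3 -208.5   33.9] yaw -0.166 F [ 0.3 -0.3 -0.6] w 43.6 ff 0.0 q [ 0.36  0.45 -0.05  2.15  0.04  0.54 -1.46]
[ 0.4  0.4  6.6 -0. ]
```

View pics/s7.png

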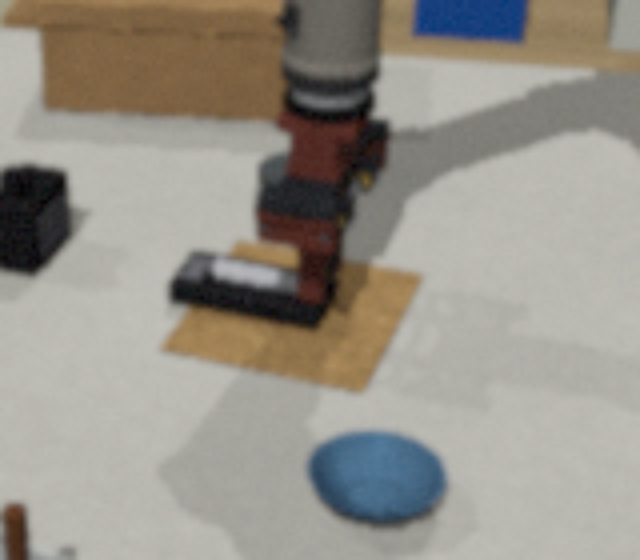

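The fingers stand over the foot end, at crop (315,290). Descending to touch the back.

Call:
play_rows:
  moves:
    - [[0,0,3,0,0],[0,0,2,0,0],[0,0,1,0,0],[0,0,0,0,0]]

```text
time_s: 17.62
tool_pos: [435.0, -208.3, 27.6]
ee_rot: [0.997, -0.083, -0.0, -0.0]
ft_force: [0.2, -0.2, -0.2]
width: 43.9
finger_force: 0.0
```

Call:
play_rows:
  moves:
    - [[0,0,1,0,0],[0,0,0,0,0]]

```text
time_s: 17.88
tool_pos: [435.0, -208.3, 26.6]
ee_rot: [0.997, -0.083, -0.0, -0.0]
ft_force: [-0.3, -0.8, 0.1]
width: 43.9
finger_force: 0.0
```

Call:
play_rows:
  moves:
    - [[0,0,0,0,1],[0,0,0,0,1],[0,0,0,0,1],[0,0,0,0,1]]
  force: 6

```text
time_s: 18.38
tool_pos: [435.0, -208.5, 26.7]
ee_rot: [0.997, -0.083, 0.0, 0.0]
ft_force: [-0.6, -0.6, 0.1]
width: 23.9
finger_force: 6.0
```

Run:
```python
from h import *
st()
r=93; t=np.linspace(0,.72,9); print(np.c_[r*(1-np.cos(t)),-r*np.sin(t)].round(1).tolist()); print(np.c_[np.diff(r*(1-np.cos(t))),-np.diff(r*np.sin(t))].round(1).tolist())
```

```text
t 18.38 pos [ 435.  -208.5   26.7] yaw -0.166 F [-0.6 -0.6  0.1] w 23.9 ff 6.0 q [ 0.36  0.46 -0.05  2.15  0.04  0.53 -1.46]
[[0.0, -0.0], [0.4, -8.4], [1.5, -16.6], [3.4, -24.8], [6.0, -32.8], [9.3, -40.5], [13.2, -47.8], [17.9, -54.8], [23.1, -61.3]]
[[0.4, -8.4], [1.1, -8.3], [1.9, -8.2], [2.6, -8.0], [3.3, -7.7], [4.0, -7.4], [4.6, -7.0], [5.2, -6.5]]
```

The leg is gripped at 24 mm. Swinging it open along the arc.

Call:
play_rows:
  moves:
    - [[0.4,0,-8.4,0,1],[1,0,-8.4,0,1],[2,0,-8.2,0,1],[2.6,0,-8,0,1],[3.3,0,-7.7,0,1],[4,0,-7.4,0,1],[4.6,0,-7,0,1],[0,0,0,0,1]]

```text
time_s: 19.38
tool_pos: [453.6, -211.5, 82.4]
ee_rot: [0.997, -0.083, 0.001, 0.0]
ft_force: [0.5, -1.2, -1.1]
width: 23.9
finger_force: 6.0
```

Call:
play_rows:
  moves:
    - [[2.5,0,-3.5,0,1],[0,0,0,0,1]]

```text
time_s: 19.62
tool_pos: [455.4, -211.7, 85.4]
ee_rot: [0.997, -0.083, 0.0, 0.0]
ft_force: [0.5, -0.7, -0.8]
width: 23.5
finger_force: 6.0
```

Call:
play_rows:
  moves:
    - [[2.5,0,-3,0,1],[0,0,0,0,1]]

```text
time_s: 19.88
tool_pos: [457.7, -212.1, 88.3]
ee_rot: [0.997, -0.083, -0.0, -0.0]
ft_force: [0.3, -0.1, -1.8]
width: 23.7
finger_force: 6.0
```

Call:
play_rows:
  moves:
    - [[1.5,0,-2,0,1],[0,0,0,0,1],[0,0,0,0,1]]

```text
time_s: 20.25
tool_pos: [459.0, -212.3, 90.2]
ee_rot: [0.997, -0.083, -0.0, -0.0]
ft_force: [0.2, 0.2, -1.3]
width: 23.9
finger_force: 6.0
```

Run:
```python
from h import *
np.set_printoptions(precision=1,suppress=True)
st()
for n in("side","top"):
    c=bot.capture(n); s=bot.silhouettes(n,"mirror_center"); print(n,[(d["p"],d["pixels"].sum(),np.argwhere(d["pixels"]).mean(0)) for d in s])
    for t in("leg_foot","mirror_center"): print(t,[(w(c,d["position"]),d["p"]) for d in bot.spot_in(n,t)[:2]])
```

```text
t 20.25 pos [ 459.  -212.3   90.2] yaw -0.166 F [ 0.2  0.2 -1.3] w 23.9 ff 6.0 q [ 0.3  0.4 -0.1  2.1  0.   0.7 -1.4]
side [(0.72, np.int64(638), array([190.9, 352.7]))]
leg_foot [(array([ 498.7, -212.4,   61.9]), 0.45)]
mirror_center [(array([ 492.7, -201.7,   26.9]), 0.56)]
top [(0.97, np.int64(558), array([217.5, 404.6]))]
leg_foot []
mirror_center []
```

Call:
play_rows:
  moves:
    - [[0,0,0,0,0],[0,0,0,0,0],[0,0,-20,0,0],[0,0,-40,0,0],[30,0,-10,0,-1],[40,0,0,0,-1],[30,0,0,0,-1],[0,0,0,0,-1]]

```text
time_s: 21.65
tool_pos: [559.4, -228.6, 160.1]
ee_rot: [0.997, -0.082, 0.001, -0.0]
ft_force: [-0.3, 0.7, -0.0]
width: 80.5
finger_force: 0.0
```

```bash
cat >> h.py <<'E'
def legpts(cx,cy,yaw,th):
    # mirror glass down on mat: z axis along +matx(yaw), back up; th leg angle
    ph=np.array([[35-r*np.cos(th)+e*np.sin(th), s*12, 30+r*np.sin(th)+e*np.cos(th)] for r in(0,98) for e in(-3,3) for s in(-1,1)])
    return R.from_euler("z",yaw).apply(ph)+[cx,cy,0]
E
python3 - <<'E'
from h import *
np.set_printoptions(precision=1,suppress=True)
st(); 
L=[]
for n in("side","top"):
    c=bot.capture(n)
    for t in("leg","leg_foot"):
        s=bot.silhouettes(n,t); print(n,t,[(d["p"],d["pixels"].sum(),np.argwhere(d["pixels"]).mean(0),np.argwhere(d["pixels"]).min(0),np.argwhere(d["pixels"]).max(0)) for d in s][:2], [(w(c,d["position"]),d["p"]) for d in bot.spot_in(n,t)[:2]])
    s=bot.silhouettes(n,"mirror_center"); print([(d["p"],d["pixels"].sum(),np.argwhere(d["pixels"]).mean(0)) for d in s])
    s=bot.silhouettes(n,"leg")
    if s: L.append((c,s[0]["pixels"]))
    if n=="side":cv2.imwrite("pics/s8.png",cv2.resize(c["img"][140:240,290:430,::-1],None,fx=5,fy=5))
for th in(0,.3,.5,.6,.65,.7,.75):
    print(th,[((mask(c,legpts(493,-219.5,-.165,th))&m).sum()/(mask(c,legpts(493,-219.5,-.165,th))|m).sum()).round(2) for c,m in L],[np.argwhere(mask(c,legpts(493,-219.5,-.165,th))).mean(0) for c,m in L])
E
```

```text
t 21.65 pos [ 559.4 -228.6  160.1] yaw -0.165 F [-0.3  0.7 -0. ] w 80.5 ff 0.0 q [ 0.3  0.4 -0.   1.8  0.   0.9 -1.5]
side leg [(0.41, np.int64(82), array([180.5, 353.6]), array([174, 343]), array([187, 364])), (0.38, np.int64(253), array([246.4, 270.5]), array([235, 263]), array([258, 277]))] [(array([ 490.7, -215. ,   68.6]), 0.57), (array([ 489.5, -434.2,   25.6]), 0.28)]
side leg_foot [(0.38, np.int64(82), array([179.8, 354.7]), array([173, 343]), array([187, 365]))] [(array([ 488.1, -202.9,   25.4]), 0.68)]
[(0.89, np.int64(601), array([190.6, 353.1])), (0.41, np.int64(200), array([163.2, 362.8]))]
top leg [(0.67, np.int64(286), array([218.2, 411.5]), array([204, 407]), array([233, 416])), (0.61, np.int64(448), array([219.7, 167.8]), array([191, 148]), array([241, 195]))] [(array([ 488.5, -216.6,   65.8]), 0.8)]
top leg_foot [(0.67, np.int64(274), array([218. , 411.5]), array([204, 407]), array([232, 416])), (0.25, np.int64(1187), array([270.4, 310.7]), array([251, 291]), array([290, 329]))] [(array([ 490. , -214.5,   66.7]), 0.81), (array([357.6,  43.4,  18.8]), 0.54)]
[(0.55, np.int64(1335), array([219.9, 408.4]))]
0 [np.float64(0.05), np.float64(0.51)] [array([189.1, 357.2]), array([223.8, 409. ])]
0.3 [np.float64(0.08), np.float64(0.62)] [array([185.5, 356.7]), array([222.6, 410. ])]
0.5 [np.float64(0.15), np.float64(0.78)] [array([183.1, 355.7]), array([220.8, 410.9])]
0.6 [np.float64(0.31), np.float64(0.86)] [array([181.9, 354.9]), array([219.9, 411.2])]
0.65 [np.float64(0.54), np.float64(0.93)] [array([180.9, 354.8]), array([219.1, 411.6])]
0.7 [np.float64(0.67), np.float64(0.92)] [array([180.5, 354.2]), array([218.5, 411.8])]
0.75 [np.float64(0.65), np.float64(0.88)] [array([179.9, 354.1]), array([217.7, 411.9])]
```

View pics/s8.png

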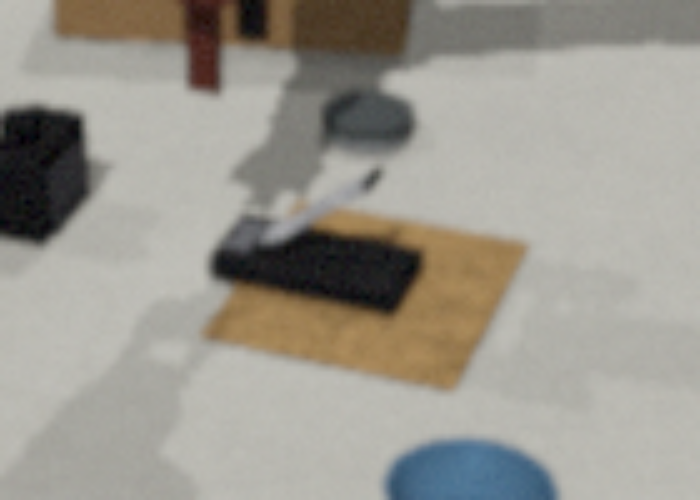

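The leg stands open at crop (270,240)→(375,180); both views match about 0.70 rad, and the mirror lies where it was. Now I'll re-grip the mirror near its top edge.

Call:
play_rows:
  moves:
    - [[-7,2,30,0,-1],[0,0,50,0,-1],[0,0,45,0,-1],[0,0,20,0,-1],[0,0,6,0,-1],[0,0,2,0,-1],[0,0,0,0,-1]]

```text
time_s: 23.22
tool_pos: [551.5, -230.1, 8.6]
ee_rot: [0.997, -0.083, 0.001, 0.0]
ft_force: [-0.1, -0.0, -0.5]
width: 87.6
finger_force: 0.0
```

Call:
play_rows:
  moves:
    - [[0,0,0,0,1],[0,0,0,0,1],[0,0,0,0,1],[0,0,0,0,1]]
  force: 7

```text
time_s: 23.72
tool_pos: [550.7, -229.7, 7.7]
ee_rot: [0.997, -0.083, 0.0, 0.0]
ft_force: [-1.3, 0.2, 3.4]
width: 66.0
finger_force: 7.0
```

Run:
```python
from h import *
st(); print(delta([552.2,-229.3,7]))
t=np.radians(np.arange(0,91,6)); x=130*np.cos(t)-12*np.sin(t); z=130*np.sin(t)+12*np.cos(t)
print(np.c_[np.diff(x),-np.diff(z)].round(1).tolist())
```

```text
t 23.73 pos [ 550.7 -229.7    7.7] yaw -0.166 F [-1.3  0.2  3.4] w 66.0 ff 7.0 q [ 0.32  0.62 -0.04  1.89  0.04  0.63 -1.48]
[ 1.4 -0.7  0.7 -0. ]
[[-2.0, -13.5], [-3.4, -13.2], [-4.7, -12.8], [-6.0, -12.3], [-7.3, -11.6], [-8.5, -10.7], [-9.5, -9.8], [-10.5, -8.7], [-11.4, -7.6], [-12.1, -6.4], [-12.7, -5.1], [-13.2, -3.7], [-13.5, -2.3], [-13.6, -0.9], [-13.7, 0.5]]
```

Call:
play_rows:
  moves:
    - [[-1,0,-7,0,1],[-1,0,-7,0,1],[-3.4,0,-13,0,1],[-4.7,0,-13,0,1],[-6,0,-12.3,0,1],[-7.3,0,-11.6,0,1],[-8.5,0,-10.7,0,1],[-9.5,0,-9.8,0,1],[-10.5,0,-8.7,0,1],[-11.5,0,-7.6,0,1],[0,0,0,0,1]]

```text
time_s: 25.1
tool_pos: [487.0, -219.3, 108.5]
ee_rot: [0.997, -0.083, -0.0, 0.0]
ft_force: [-0.7, 0.5, -1.7]
width: 65.7
finger_force: 7.0
```

```bash
cat >> h.py <<'E'
def pts(ex,ey,ez,yaw,lean,open_=.7):
    # ex..: lower back edge middle, lean back (rad; negative=forward); returns casing, leg points
    s=np.array(np.meshgrid([0,22],[-33,33],[0,140])).reshape(3,-1).T.astype(float)
    h=np.array([-4,0,105.]); L=np.array([h+[-r*np.sin(open_)+e*np.cos(open_),k*12,-r*np.cos(open_)-e*np.sin(open_)] for r in(0,100) for e in(-3,3) for k in(-1,1)])
    Q=R.from_euler("zy",[yaw,0])*R.from_euler("y",-lean)
    return [Q.apply(a)+[ex,ey,ez] for a in(s,L)]
def leanfit(V,p0,openfree=False):
    G=[(c,cv2.GaussianBlur(m.astype(np.float32),(0,0),1.2)) for c,m in V]
    def f(p):
        r=0
        for c,g in G:
            a,b=pts(p[0],p[1],p[2],-.165,p[3]); k=(mask(c,a)|mask(c,b)).astype(np.float32)
            r+=((cv2.GaussianBlur(k,(0,0),1.2)-g)**2).sum()
        return r
    for s in(10,3):
        S=np.vstack([p0]+[p0+np.eye(4)[i]*(s if i<3 else s*.02) for i in range(4)])
        r=minimize(f,p0,method="Nelder-Mead",options=dict(initial_simplex=S,maxiter=200)); p0=r.x
    return p0,r.fun
def matx(x,y): return ((x-454)*.9864-(y+213)*.1643, (x-454)*.1643+(y+213)*.9864)
def checkm(p0,views=("side",)):
    V=[]
    for n in views:
        c=bot.capture(n); s=bot.silhouettes(n,"mirror_center")
        if s: V.append((c,s[0]["pixels"])); print(n,round(s[0]["p"],2),s[0]["pixels"].sum(),np.argwhere(s[0]["pixels"]).mean(0).round(1))
    if V:
        p,f=leanfit(V,np.array(p0,float)); print("edge",p[:3].round(1),"lean",p[3].round(3),"cost",round(f,1),"mat",np.round(matx(p[0],p[1]),1))
E
python3 - <<'E'
from h import *
st(); checkm([410,-204,22,-.5])
E
```

```text
t 25.1 pos [ 487.  -219.3  108.5] yaw -0.166 F [-0.7  0.5 -1.7] w 65.7 ff 7.0 q [ 0.35  0.39 -0.05  1.99  0.03  0.76 -1.46]
side 0.91 571 [181.2 366.4]
edge [ 408.5 -192.7   18.9] lean -0.527 cost 122.3 mat [-48.2  12.6]
```

Call:
play_rows:
  moves:
    - [[-12,0,-6.4,0,1],[-12.7,0,-5,0,1],[-13.2,0,-3.7,0,1],[-13.5,0,-2.3,0,1],[-13.5,0,-1,0,1],[0,0,0,0,1]]

```text
time_s: 25.95
tool_pos: [422.6, -208.4, 126.4]
ee_rot: [0.997, -0.083, -0.0, -0.0]
ft_force: [0.2, 0.4, -2.0]
width: 66.2
finger_force: 7.0
```

Run:
```python
from h import *
st(); checkm([401,-204,5,-.08])
```

```text
t 25.95 pos [ 422.6 -208.4  126.4] yaw -0.166 F [ 0.2  0.4 -2. ] w 66.2 ff 7.0 q [ 0.37  0.27 -0.05  2.12  0.02  0.75 -1.43]
side 0.64 487 [181.5 384.3]
edge [ 366.2 -192.1   26.6] lean -0.31 cost 185.0 mat [-90.1   6.2]
```

Call:
play_rows:
  moves:
    - [[0,0,0,0,1],[0,0,-8,0,1],[0,0,-12,0,1],[8,0,0,0,1],[16,0,0,0,1],[20,0,0,0,1],[18,0,0,0,1],[10,0,0,0,1],[6,0,0,0,1],[0,0,0,0,1],[0,0,0,0,1]]
  force: 18

```text
time_s: 27.42
tool_pos: [500.3, -221.4, 146.3]
ee_rot: [0.997, -0.083, -0.0, -0.0]
ft_force: [0.2, -0.2, -1.6]
width: 65.8
finger_force: 18.0
```

Run:
```python
from h import *
st(); 
for z in(18,24): checkm([490,-219,z,-.05])
c=bot.capture("side"); m=bot.silhouettes("side","mirror_center")[0]["pixels"]
# casing lower extent vs prediction for several leans about the grip point (TCP + 9.5 up)
o,a=tool(); g=o["tool_pos"]+[0,0,9.5]
for l in np.arange(-.4,.21,.1):
    e=g-R.from_euler("zy",[-.165,-0]).apply(R.from_euler("y",-l).apply([10,0,130]))
    A,B=pts(*e,-.165,l); k=mask(c,A)|mask(c,B); lo=np.arange(400)[:,None]>proj(c,g)[0,1]+6
    print(round(l,2),e.round(1),((k&m&lo).sum()/((k|m)&lo).sum()).round(3))
```

```text
t 27.43 pos [ 500.3 -221.4  146.3] yaw -0.166 F [ 0.2 -0.2 -1.6] w 65.8 ff 18.0 q [ 0.34  0.36 -0.05  1.93  0.02  0.85 -1.46]
side 0.58 610 [172.  361.2]
edge [ 443.1 -220.1   41.1] lean -0.348 cost 92.8 mat [-9.6 -8.8]
side 0.86 623 [171.5 361.5]
edge [ 442.  -208.1   46.7] lean -0.367 cost 90.1 mat [-12.6   2.8]
-0.4 [ 441.6 -211.6   40.1] 0.819
-0.3 [ 453.3 -213.5   34.7] 0.576
-0.2 [ 465.5 -215.6   30.5] 0.422
-0.1 [ 478.  -217.6   27.6] 0.341
-0.0 [ 490.8 -219.8   25.9] 0.311
0.1 [ 503.6 -221.9   25.6] 0.29
0.2 [ 516.5 -224.    26.6] 0.27
```

The mirror kept a forward lean of about 0.38 rad in the grip. I'll move it on, touch the edge down and tilt it back with a light grip.

Call:
play_rows:
  moves:
    - [[8,0,0,0,1],[15,0,0,0,1],[15,0,5,0,1],[8,0,8,0,1],[2,0,6,0,1],[0,0,2,0,1],[0,0,0,0,1]]

```text
time_s: 28.6
tool_pos: [547.6, -229.3, 125.1]
ee_rot: [0.997, -0.083, -0.0, -0.0]
ft_force: [0.1, -0.2, -3.0]
width: 65.9
finger_force: 18.0
```

Call:
play_rows:
  moves:
    - [[0,0,2,0,1],[0,0,2,0,1],[0,0,0,0,1]]

```text
time_s: 28.98
tool_pos: [548.0, -229.3, 121.3]
ee_rot: [0.997, -0.083, -0.0, -0.0]
ft_force: [0.5, 0.7, -2.4]
width: 66.5
finger_force: 18.0
```

Call:
play_rows:
  moves:
    - [[0,0,1,0,1],[0,0,1,0,1],[0,0,0,0,1]]

```text
time_s: 29.35
tool_pos: [548.1, -229.3, 119.3]
ee_rot: [0.997, -0.083, -0.0, -0.0]
ft_force: [-0.0, -0.2, -2.6]
width: 65.7
finger_force: 18.0
```

Call:
play_rows:
  moves:
    - [[0,0,1,0,1],[0,0,1,0,1],[0,0,0,0,1]]

```text
time_s: 29.72
tool_pos: [548.2, -229.3, 117.3]
ee_rot: [0.997, -0.083, -0.0, -0.0]
ft_force: [-0.2, -0.2, -3.2]
width: 65.5
finger_force: 18.0
```

Call:
play_rows:
  moves:
    - [[0,0,1,0,1],[0,0,1,0,1],[0,0,0,0,1]]

```text
time_s: 30.1
tool_pos: [548.5, -229.4, 115.6]
ee_rot: [0.997, -0.083, 0.0, 0.0]
ft_force: [0.2, -0.6, 0.0]
width: 65.9
finger_force: 18.0
```

Call:
play_rows:
  moves:
    - [[0,0,1,0,1],[0,0,1,0,1],[0,0,0,0,1]]

```text
time_s: 30.48
tool_pos: [550.0, -229.6, 114.8]
ee_rot: [0.997, -0.083, 0.002, 0.0]
ft_force: [2.0, -0.0, 6.1]
width: 65.7
finger_force: 18.0
```

Call:
play_rows:
  moves:
    - [[0,0,0,0,1],[-6,0,-1,0,1],[-8,0,-1,0,1],[-8,0,-0.8,0,1],[-8,0,-0.5,0,1],[0,0,0,0,1]]
  force: 6

```text
time_s: 31.22
tool_pos: [520.0, -224.7, 118.3]
ee_rot: [0.997, -0.083, 0.002, 0.0]
ft_force: [1.3, 0.3, 7.2]
width: 65.9
finger_force: 6.0
```

```bash
cat >> h.py <<'E'
def scan(lens=np.arange(-.5,.61,.05),d=130):
    st(); c=bot.capture("side"); m=bot.silhouettes("side","mirror_center")[0]["pixels"]
    o,a=tool(); g=o["tool_pos"]+[0,0,9.5]; lo=np.arange(400)[:,None]>proj(c,g)[0,1]+6; out=[]
    for l in lens:
      for dd in (d-6,d,d+6):
       for xx in (5,10,15):
        e=g-R.from_euler("z",-.165).apply(R.from_euler("y",-l).apply([xx,0,dd]))
        A,B=pts(*e,-.165,l); k=mask(c,A)|mask(c,B)
        out.append((((k&m&lo).sum()/((k|m)&lo).sum()).round(3),round(l,2),dd,xx,e.round(0),np.round(matx(*e[:2]))))
    out.sort(key=lambda t:-t[0]); [print(*t) for t in out[:4]]
E
python3 -c "
from h import *
scan()"
```

```text
t 31.23 pos [ 520.  -224.7  118.3] yaw -0.166 F [1.3 0.3 7.2] w 65.9 ff 6.0 q [ 0.34  0.42 -0.05  1.91  0.03  0.8  -1.46]
0.841 -0.25 124 5 [ 485. -219.    9.] [32. -1.]
0.816 -0.2 124 10 [ 486. -219.    8.] [33. -1.]
0.803 -0.3 124 5 [ 479. -218.   11.] [26. -1.]
0.791 -0.15 124 10 [ 492. -220.    7.] [39. -1.]
```

Call:
play_rows:
  moves:
    - [[-8,0,-0.7,0,1],[-8,0,-0.3,0,1],[-8,0,0,0,1],[-6,0,0,0,1],[0,0,0,0,1]]
  force: 6

```text
time_s: 31.95
tool_pos: [487.9, -219.2, 117.4]
ee_rot: [0.997, -0.083, -0.001, -0.0]
ft_force: [-1.5, 0.3, 3.0]
width: 66.0
finger_force: 6.0
```

```bash
python3 -c "
from h import *
scan(d=124)"
```

```text
t 31.95 pos [ 487.9 -219.2  117.4] yaw -0.166 F [-1.5  0.3  3. ] w 66.0 ff 6.0 q [ 0.35  0.38 -0.05  1.98  0.03  0.78 -1.46]
0.837 -0.0 118 5 [ 484. -219.    9.] [30. -1.]
0.831 -0.0 124 5 [ 484. -219.    3.] [30. -1.]
0.823 0.05 118 5 [ 489. -219.    9.] [36. -1.]
0.813 0.1 118 10 [ 490. -220.    9.] [37. -1.]
```

Call:
play_rows:
  moves:
    - [[-7,0,0.3,0,1],[-7,0,0.5,0,1],[-7,0,0.9,0,1],[-7,0,1.2,0,1],[-6,0,1.3,0,1],[0,0,0,0,1]]
  force: 6

```text
time_s: 32.8
tool_pos: [454.5, -213.7, 113.4]
ee_rot: [0.997, -0.083, -0.001, -0.0]
ft_force: [-1.7, 0.7, 4.6]
width: 65.7
finger_force: 6.0
```

```bash
python3 -c "
from h import *
scan(d=122)"
```

```text
t 32.8 pos [ 454.5 -213.7  113.4] yaw -0.166 F [-1.7  0.7  4.6] w 65.7 ff 6.0 q [ 0.36  0.34 -0.05  2.06  0.03  0.74 -1.45]
0.832 0.3 122 5 [ 486. -219.    5.] [32. -1.]
0.801 0.3 116 5 [ 484. -219.   11.] [31. -1.]
0.791 0.35 122 10 [ 487. -219.    5.] [34. -1.]
0.755 0.35 116 10 [ 485. -219.   11.] [32. -1.]
```

Call:
play_rows:
  moves:
    - [[-4,0,1.4,0,1],[-4,0,1.5,0,1],[-2,0,0.8,0,1],[0,0,0,0,1]]
  force: 5

```text
time_s: 33.4
tool_pos: [445.5, -212.1, 109.7]
ee_rot: [0.997, -0.083, -0.0, -0.0]
ft_force: [-1.4, 0.9, 4.4]
width: 65.6
finger_force: 5.0
```

```bash
python3 -c "
from h import *
scan(d=122)"
```

```text
t 33.4 pos [ 445.5 -212.1  109.7] yaw -0.166 F [-1.4  0.9  4.4] w 65.6 ff 5.0 q [ 0.36  0.33 -0.05  2.08  0.03  0.73 -1.44]
0.793 0.4 116 5 [ 485. -219.   10.] [32. -1.]
0.772 0.35 122 5 [ 482. -218.    3.] [29. -1.]
0.763 0.4 122 5 [ 488. -219.    5.] [34. -1.]
0.73 0.35 128 5 [ 484. -219.   -3.] [31. -1.]
```

Call:
play_rows:
  moves:
    - [[-2,0,0.8,0,1],[-1,0,0.5,0,1],[0,0,0,0,1]]

```text
time_s: 33.88
tool_pos: [442.7, -211.7, 108.5]
ee_rot: [0.997, -0.083, -0.0, -0.0]
ft_force: [-1.7, -0.1, 4.7]
width: 65.9
finger_force: 5.0
```

Call:
play_rows:
  moves:
    - [[-2,0,0.8,0,1],[-1,0,0.5,0,1],[0,0,0,0,1]]

```text
time_s: 34.25
tool_pos: [439.6, -211.1, 107.1]
ee_rot: [0.997, -0.083, -0.0, -0.0]
ft_force: [-1.3, 1.2, 4.0]
width: 65.5
finger_force: 5.0
```

```bash
python3 -c "
from h import *
scan(d=122)"
```

```text
t 34.25 pos [ 439.6 -211.1  107.1] yaw -0.166 F [-1.3  1.2  4. ] w 65.5 ff 5.0 q [ 0.37  0.33 -0.05  2.1   0.03  0.72 -1.44]
0.762 0.45 116 5 [ 485. -219.   10.] [31. -1.]
0.704 0.45 122 5 [ 487. -219.    5.] [34. -1.]
0.695 0.5 116 10 [ 486. -219.   10.] [32. -1.]
0.661 0.4 122 5 [ 482. -218.    2.] [28. -1.]
```

```bash
cat > f.py <<'E'
from h import *
def free(v="side",cut=True):
    c=bot.capture(v); m=bot.silhouettes(v,"mirror_center")[0]["pixels"]; o,a=tool()
    lo=(np.arange(400)[:,None]>proj(c,o["tool_pos"]+[0,0,9.5])[0,1]+6) if cut else np.ones((400,1),bool); out=[]
    for l in np.arange(.2,.56,.025):
     for mx in range(20,46,3):
      for my in (-6,-1,4):
       for op in (.6,.7):
        x=454+.9864*mx+.1643*my; y=-213-.1643*mx+.9864*my
        A,B=pts(x,y,4,-.165,l,op); k=mask(c,A)|mask(c,B)
        out.append((((k&m&lo).sum()/((k|m)&lo).sum()).round(3),round(l,3),mx,my,op))
    out.sort(key=lambda t:-t[0]); [print(*t) for t in out[:6]]
E
python3 -c "
from f import *
free()"
```

```text
0.785 0.35 32 -6 0.7
0.785 0.375 32 -6 0.7
0.783 0.35 29 -6 0.7
0.776 0.325 29 -6 0.6
0.774 0.325 29 -6 0.7
0.773 0.3 29 -6 0.7
```

The lean is about 0.36 rad on a foot that no longer gives, so I'm releasing gently.

Call:
play_rows:
  moves:
    - [[0,0,-0.5,0,1],[0,0,-0.5,0,1],[0,0,0,0,-1],[0,0,0,0,-1],[0,0,0,0,-1],[0,0,0,0,-1],[0,0,-10,0,-1],[0,0,-40,0,-1],[0,0,-50,0,-1],[0,0,-30,0,-1],[0,0,0,0,-1]]
  force: 4

```text
time_s: 35.83
tool_pos: [441.3, -211.7, 241.2]
ee_rot: [0.997, -0.083, 0.003, 0.001]
ft_force: [0.3, -0.4, -1.4]
width: 88.4
finger_force: 0.0
```

```bash
python3 -c "
from f import *
st(); free(cut=False); free('top',False)
for n in('side','top'):
    c=bot.capture(n)
    for t in('mirror_center','leg_foot'): print(n,t,[(w(c,d['position']).round(),d['p']) for d in bot.spot_in(n,t)[:1]])
"
```

```text
t 35.83 pos [ 441.3 -211.7  241.2] yaw -0.166 F [ 0.3 -0.4 -1.4] w 88.4 ff 0.0 q [ 0.37  0.15 -0.05  1.97  0.01  1.02 -1.43]
0.8 0.375 29 -6 0.7
0.798 0.4 32 -6 0.7
0.797 0.4 29 -1 0.7
0.797 0.425 32 -6 0.7
0.794 0.4 29 -6 0.6
0.794 0.4 29 -6 0.7
0.172 0.2 20 -1 0.6
0.168 0.225 20 -1 0.6
0.165 0.2 20 -1 0.7
0.164 0.2 23 -1 0.7
0.164 0.2 26 -1 0.7
0.163 0.2 29 -1 0.7
side mirror_center [(array([ 448., -187.,   80.]), 0.6)]
side leg_foot []
top mirror_center [(array([ 422., -208.,   60.]), 0.68)]
top leg_foot [(array([ 419., -203.,   54.]), 0.7)]
```

```bash
python3 -c "
from rig import bot
print(bot.finish_job())"
```

```text
the job is handed in; nothing more can be done
None
```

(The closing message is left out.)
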